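# Set up the sprung shoe jig and hold it open

### The job

Get the shoe jig ready for the cobbler: pile the two loose wooden heel blocks squarely on the jig's heel seat, the thick one first and the thin one on top, straight edges and round ends lining up with the seat's. Then pull the sprung toe stop out on its telescoping rod until its heel-side face is level with the brass pointer, and finish still holding it there, without letting go; leave the pointer where it is set and the jar, the hammer and the wooden shoe last undisturbed.

Things in the scene. Friction and masses are not known exactly. Their poses are not given: they have to be found in the camera images.
- jig: Shoe jig fixed to the bench. Origin at its underside; axes level, +y = direction of pull. Grey base plate, x -50 to +50, y -190 to +170, 10 mm thick; on it, from -y to +y: dark steel heel seat (centre y -150, top 30 mm up), tube (22 mm wide, y -100 to +10, top 43 mm up), toe stop on a 12 mm rod sliding out of the tube to +y, and the pointer on a rail at x +40. Heights are above the bench.
- seat_center (a point): Centre of the heel seat's top face, 30 mm above the bench. The seat has the same outline as the blocks: 46 mm (jig x) x 60 mm (jig y), straight end to +y, round end (radius 23 mm) to -y.
- seat_back (a point): Outermost point of the seat's round end, at the top face: 30 mm from seat_center along the jig's -y.
- thick_block: Thick heel block, loose, pale wood, 46 (its x) x 60 (its y) x 20 mm, about 55 g; straight parallel sides, straight end at its +y, round end (radius 23 mm) at its -y. Origin at the centre of its underside. It lies flat on the bench.
- thick_center (a point): Centre of the thick block, 10 mm above its underside; axes as the block's.
- thick_back (a point): Outermost point of the thick block's round end, half-way up: 30 mm from its centre along its -y.
- thin_block: Thin heel block, loose, pale wood, same outline 46 (its x) x 60 (its y), 10 mm thick, about 30 g; straight end at its +y, round end at its -y. Origin at the centre of its underside. It lies flat on the bench.
- thin_center (a point): Centre of the thin block, 5 mm above its underside; axes as the block's.
- thin_back (a point): Outermost point of the thin block's round end, half-way up: 30 mm from its centre along its -y.
- toe_stop (a joint): How far (m) the toe stop is pulled out along the jig's +y: 0 when the spring has drawn it fully in, at most 0.10. The spring pulls it back with about 4.5 N at 0 and 150 N/m more as it comes out (16.5 N at 0.08), plus about 1 N of friction; it slides back when let go.
- toe_grip (a point): On the toe stop, an upright aluminium plate 44 (jig x) x 14 (jig y) mm, 14 to 90 mm above the bench: mid-width, mid-thickness, 70 mm up, where it can be gripped from above with the fingers closing along jig y. With the stop fully in, 38 mm lie between it and the tube's mouth; nothing stands behind it. Moves with the stop; axes as the jig's.
- toe_face (a point): On the toe stop's heel-side face (towards -y), mid-width, 70 mm above the bench: 7 mm from toe_grip along the jig's -y. This face must be level with the pointer.
- pointer (a joint): Where the pointer is set along its rail (m), in the toe stop's own measure: the toe stop's face is level with the pointer when both joints read the same. 0.04 to 0.08; it stays where it is (about 6 N to move).
- pointer_tip (a point): Tip of the brass pointer (4 mm blade on a small slide), 59 mm above the bench, beside the toe stop's path on the jig's +x side: 27 mm in jig x from the rod's axis, 5 mm clear of the stop's edge. It marks the length. Its highest part is 62 mm up. Axes as the jig's.
- glue_jar: Bystander: white jar with a steel cap, 68 mm diameter, 85 mm tall. Origin at the centre of its underside.
- hammer: Bystander: hammer with a wooden handle, 260 mm long, lying on the bench. Origin below it near mid-length, handle towards its -x.
- shoe_last: Bystander: wooden shoe last (a solid foot form), 246 mm long (its y, toe to +y), 76 mm wide, 92 mm tall. Origin at its underside near mid-length.
Not all that is in view belongs to the job. What is shaped like the thick_block but turquoise is not meant. Leave any blue look-alike of the thin_block alone.

How it is judged:
By the outcome, as a careful person would: the job done as asked, in the order asked, and still so for the second after the job is handed in, while the arm keeps its last pose, push and grip.
It also fails if it takes over 69 s, if anything falls off the work surface, if the arm or the gripper's body presses on something with over 40 N, if the wrist force passes 120 N, or if a joint passes its speed limit or range.

### The arm

A 7-joint arm with a two-finger parallel gripper is mounted at the origin on the work surface. World frame = base frame: x ahead of the robot, y to its left, z up, the work surface at z = 0. Lengths are in m, angles in rad, forces in N, time in s.
With the tool pointing down it reaches from about 0.425 to 0.875 m from the base axis. Payload 8.4 kg.
Tool frame: the origin (TCP) lies at the very end of the fingers, on their centre line; the grasp point (between the pads) lies 19 mm behind it; z points along the fingers, x is the direction in which the jaws open and shut, and the axes are right-handed (so a half turn about z gives the same grasp; the last joint's range is limited). The gripper opens to 87 mm and grips with 3 to 60 N. Pads are 19 mm wide; open, the fingers measure 117 mm over their backs; the gripper's body (75 mm by 190 mm) begins 51 mm behind the grasp point.
Start: joints at [-1.305, 0.333, 0.04, 1.465, -0.013, 1.343, -0.059], TCP at [0.232, 0.607, 0.223] pointing down, gripper open.
Joint ranges: [-2.58, 2.58], [-0.38, 2.09], [-1.3, 1.39], [0.25, 2.4], [-1.5, 4.64], [0.08, 2.09], [-2.65, 2.65]. Speed limits (rad/s): [2.22, 2.22, 2.79, 2.79, 3.14, 3.14, 3.14].

### API

Orientations are given as a unit quaternion [x, y, z, w].
In Python, from rig import ctrl, imaging, ticket gives the robot as it stands.
- The arm moves only by the shell command python3 -m pendant 'ROWS' [FORCE]. ROWS is JSON, a list of rows, each a list of 7 numbers: the turn, a rotation vector about the tool's x, y, z in degrees, then the shift along the tool's x, y, z in mm, then the opening, from 0 (shut) to 1 (fully open). A call has 1 to 20 rows; each row shifts and turns the commanded pose from where the row before left it, along the tool's axes as they then stand; what a row does not reach is not made up. A row lasts 1/8 s, in which the tool goes at most 62.5 mm and 10.7 degrees, less where a joint would pass 70% of its speed; a pose out of reach is approached as far as the arm can. A call with a gripper value outside its range is refused whole. The fingers move at their own pace and stop on an object; FORCE is the grip in N (left out, the last holds). Time passes only in rows, so rows that do not move let the fingers close. It gives the time, the measured TCP pose, the force and the opening at its end, in the units of the state.
- ctrl.sense(): the state, without advancing time (a new reading comes with each control period).
- imaging.snapshot(name): name is "side" or "top" or "wrist"; returns the picture (420x560x3 uint8, blue, green, red); there is no depth.
- imaging.camera_params(name): a dict with "mtx" (3x3 intrinsics, pixels), "R" (3x3) and "t" (3): a world point X has camera coordinates R X + t. Camera axes: x right, y down, z forward; pixel columns grow to the right and rows downward; lengths in m; the calibration is good to about 2 mm. A picture is of the moment at which its call begins: read the wrist's pose just before it. camera_params takes no time and is no camera call; for the wrist camera it gives the pose at the moment of the call.
- ticket.hand_in(): hands the job in, once; it reports no verdict.
The state is a dict: "t": time; "qpos": joint angles; "joint_velocities": joint speeds; "joint_efforts": joint torques, N m; "position": TCP position; "eef_rot": TCP orientation; "contact_force": force on the tool from outside, world axes, zero at the start; "moment": the same for the moment, N m; "gripper_width": finger opening in m.
Only numpy, scipy, OpenCV 4.12 (cv2) and the standard library are available. Lean on these libraries where they do the work, as an engineer would, in place of code of your own. Each camera call takes 0.05 s, during which the arm holds its last target.

## Working session

There is one attempt and no reset: what is moved stays moved. The work goes in short steps, Python scripts to look and compute and a shell command to move; the robot and the scene stay as the last step left them, time stands still between calls to the robot, and variables do not carry over. Pictures are saved under pics/ and viewed, and the job is handed in when it is done.

```bash
mkdir -p pics; ls
python3 - <<'E'
from rig import ctrl, imaging
import cv2, numpy as np
s=ctrl.sense(); print(s['t'],s['position'],s['eef_rot'],s['gripper_width'],s['contact_force'])
for n in ("side","top","wrist"):
    p=imaging.camera_params(n); print(n,p['mtx'].tolist() if hasattr(p['mtx'],'tolist') else p['mtx'],np.round(p['R'],4).tolist(),np.round(p['t'],4).tolist())
    im=imaging.snapshot(n); cv2.imwrite(f'pics/{n}0.png',im)
E
```

```text
pics
0.0 [0.23175283 0.60678596 0.22166829] [ 8.23640392e-01  5.67111860e-01 -6.26933342e-04  4.99724538e-04] 0.086889840195333 [0.39404909 0.05402648 0.37979141]
side [[466.941045355934, 0.0, 278.78625106827826], [0.0, 466.941045355934, 206.80168685940242], [0.0, 0.0, 1.0]] [[0.9651, -0.2617, -0.0138], [-0.1372, -0.4599, -0.8773], [0.2232, 0.8486, -0.4797]] [-0.505, 0.1514, 1.2455]
top [[383.8486719336374, 0.0, 280.78203713174366], [0.0, 383.8486719336374, 211.2980722230535], [0.0, 0.0, 1.0]] [[0.0222, -0.9997, 0.0099], [-0.9894, -0.0234, -0.1432], [0.1434, -0.0066, -0.9896]] [0.0087, 0.5375, 1.1193]
wrist [[367.69961098051476, 0.0, 272.68184048164005], [0.0, 367.69961098051476, 212.76472996917238], [0.0, 0.0, 1.0]] [[0.3573, 0.934, -0.0006], [0.8911, -0.3408, 0.2996], [0.2796, -0.1076, -0.9541]] [-0.6487, -0.0356, 0.3927]
```

View pics/top0.png

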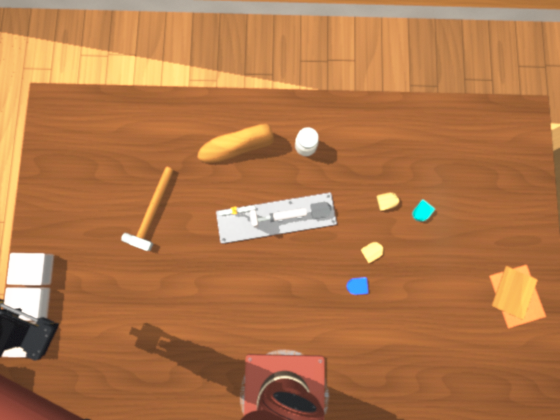

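View pics/side0.png

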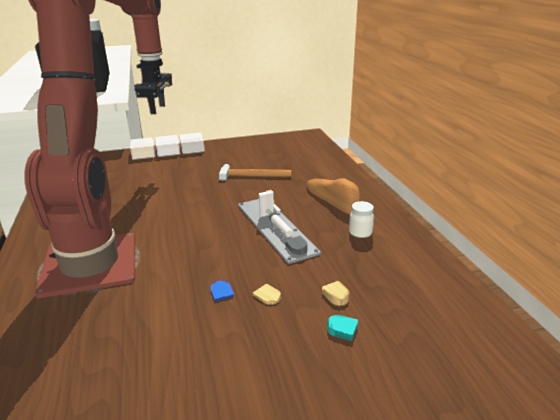

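View pics/wrist0.png

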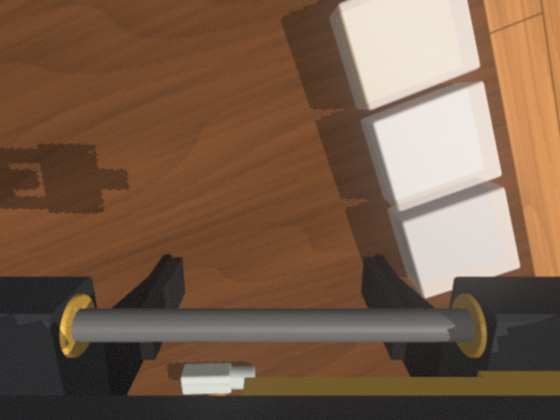

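Top view: pale blocks at (388,201) and (373,252), turquoise at (423,211), blue at (358,286), jig at about (277,217), jar (307,141), last (235,143), hammer (150,210). In the side view the pale ones are at (336,293), which looks thicker, and (267,295).

```bash
cat > h.py <<'E'
import numpy as np, cv2
from rig import ctrl, imaging
from scipy.spatial.transform import Rotation as Rn
def cam(n):
    p=imaging.camera_params(n); return np.array(p['mtx']),np.array(p['R']),np.array(p['t'])
def ray(c,px,z):
    K,R,t=c; px=np.atleast_2d(px).astype(float)
    d=np.c_[(px[:,0]-K[0,2])/K[0,0],(px[:,1]-K[1,2])/K[1,1],np.ones(len(px))]@R
    o=-R.T@t; s=(z-o[2])/d[:,2]; return o+d*s[:,None]
def proj(c,X):
    K,R,t=c; q=np.atleast_2d(X)@R.T+t; q=q@K.T; return q[:,:2]/q[:,2:]
E
python3 - <<'E'
from h import *
top=cv2.imread('pics/top0.png'); side=cv2.imread('pics/side0.png')
ct,cs=cam('top'),cam('side')
for im,c,n in((top,ct,'top'),(side,cs,'side')):
    hsv=cv2.cvtColor(im,cv2.COLOR_BGR2HSV)
    m=cv2.inRange(hsv,(15,60,150),(32,200,255))
    for cc in cv2.findContours(m,0,2)[0]:
        a=cv2.contourArea(cc)
        if 40<a<1500:
            M=cv2.moments(cc);p=[M['m10']/M['m00'],M['m01']/M['m00']];
            print(n,a,np.round(p,1),np.round(ray(c,p,.01)[0],3))
pts=[[217,217],[332,194],[337,222],[222,243],[320,211],[253,214],[234,211],[307,141],[235,143]]
print(np.round(ray(ct,pts,.01),3))
cv2.imwrite('pics/c_t.png',cv2.resize(top[170:310,330:450],None,fx=4,fy=4,interpolation=2))
cv2.imwrite('pics/c_s.png',cv2.resize(side[260:350,190:370],None,fx=4,fy=4,interpolation=2))
E
```

```text
top 326.0 [372.2 251.2] [ 0.425 -0.261  0.01 ]
top 310.5 [387.  200.5] [ 0.583 -0.309  0.01 ]
top 371.0 [153.9 200.6] [0.565 0.414 0.01 ]
top 1072.0 [230.7 141.7] [0.761 0.185 0.01 ]
top 194.0 [555.2 134.8] [ 0.81  -0.854  0.01 ]
top 47.0 [351.   74.8] [ 0.997 -0.198  0.01 ]
top 44.5 [394.9  62.2] [ 1.045 -0.343  0.01 ]
side 347.5 [267.6 293.8] [ 0.424 -0.266  0.01 ]
side 409.0 [336.7 292.5] [ 0.583 -0.307  0.01 ]
side 452.0 [341.  188.4] [0.8   0.208 0.01 ]
side 72.0 [280.9 172.6] [0.638 0.393 0.01 ]
side 95.0 [247.9 171.9] [0.523 0.435 0.01 ]
side 60.5 [352.  155.1] [0.953 0.473 0.01 ]
side 150.0 [ 5.3 63.9] [-0.824  2.892  0.01 ]
side 1210.5 [335.3  53.4] [1.653 2.458 0.01 ]
side 193.5 [214.6  25.1] [0.983 4.442 0.01 ]
side 77.0 [314.4  13.3] [2.383 5.083 0.01 ]
side 161.0 [157.7  79.2] [0.262 2.026 0.01 ]
side 797.5 [ 9.9 21.3] [-1.378  5.72   0.01 ]
[[ 0.519  0.217  0.01 ]
 [ 0.6   -0.138  0.01 ]
 [ 0.512 -0.153  0.01 ]
 [ 0.439  0.198  0.01 ]
 [ 0.545 -0.1    0.01 ]
 [ 0.531  0.106  0.01 ]
 [ 0.539  0.165  0.01 ]
 [ 0.769 -0.057  0.01 ]
 [ 0.757  0.171  0.01 ]]
```

View pics/c_t.png

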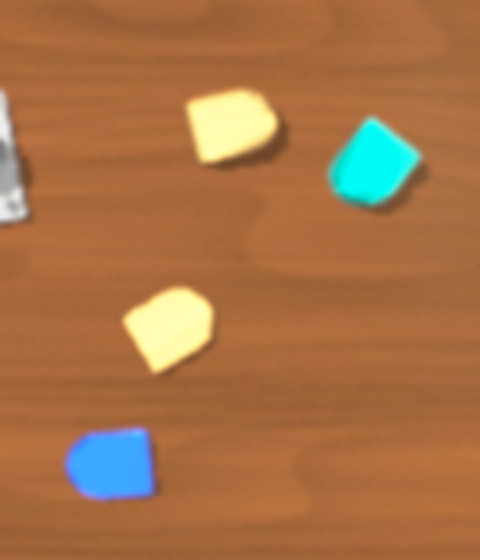

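View pics/c_s.png

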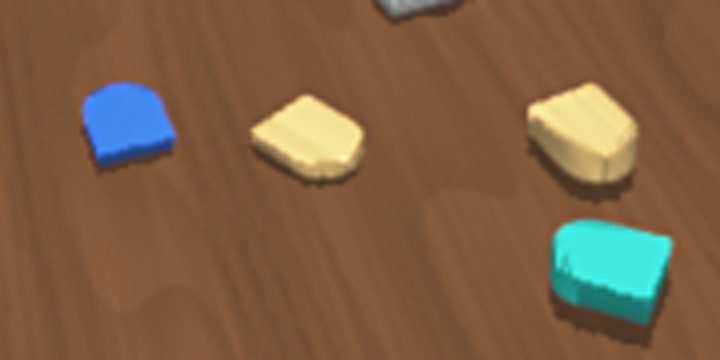

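Candidates: pale with thick side wall at top (388,201)/side (336,293) is thick_block; pale and flat at top (372,251)/side (267,295) is thin_block. Turquoise (423,211) and blue (358,286) are the decoys, and the crops confirm this. Next I go over the jig for a close wrist view.

```bash
python3 -m pendant '[[0,0,9.5,0,0,-5,1],[0,0,9.5,0,0,-5,1],[0,0,9.5,0,0,-5,1],[0,0,9.5,0,0,-5,1],[0,0,9.5,0,0,-5,1],[0,0,9.5,0,0,-5,1],[0,0,0,15.7,57.4,0,1],[0,0,0,15.7,57.4,0,1],[0,0,0,15.7,57.4,0,1],[0,0,0,15.7,57.4,0,1],[0,0,0,15.7,57.4,0,1],[0,0,0,15.7,57.4,0,1],[0,0,0,15.7,57.4,0,1],[0,0,0,15.7,57.4,0,1],[0,0,0,15.7,57.4,0,1],[0,0,0,15.7,57.4,0,1],[0,0,0,0,0,0,1],[0,0,0,0,0,0,1]]'
cat > snap.py <<'E'
import sys,pickle
from h import *
n,f=sys.argv[1:3]
s=ctrl.sense(); c=cam(n); im=imaging.snapshot(n)
cv2.imwrite(f'pics/{f}.png',im); pickle.dump((c,s),open(f'pics/{f}.pkl','wb'))
print(s['t'],np.round(s['position'],4),'toolx yaw',np.round(np.degrees(np.arctan2(*Rn.from_quat(s['eef_rot']).as_matrix()[[1,0],0])),2),s['gripper_width'],np.round(s['contact_force'],2))
E
python3 snap.py wrist jig1
```

```text
t: 2.4
position: [0.5054, 0.0792, 0.2523]
eef_rot: [0.994, 0.105, -0.0, -0.0]
contact_force: [-0.3, 0.9, -0.2]
gripper_width: 0.0872
2.4 [0.5054 0.0792 0.2523] toolx yaw 12.09 0.08717988381703426 [-0.34  0.9  -0.25]
```

View pics/jig1.png

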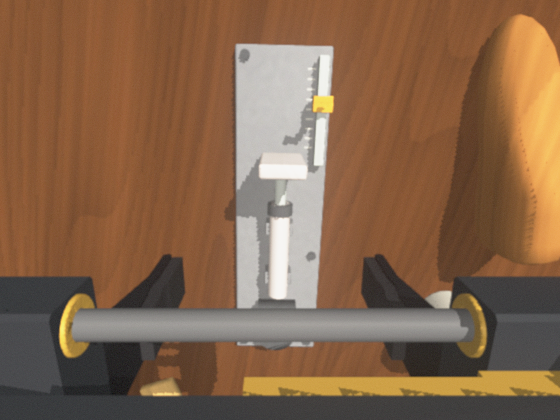

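This shows the jig from above: plate corners (236,45) and (333,47), pointer (323,104), toe stop (283,168), with the seat (275,320) hidden by the gripper bar. I'll move along to see the seat.

```bash
python3 -m pendant '[[0,0,0,0,50,0,1],[0,0,0,0,60,0,1],[0,0,0,0,40,0,1],[0,0,0,0,0,0,1],[0,0,0,0,0,0,1]]'
python3 snap.py wrist jig2
```

```text
t: 3.08
position: [0.5371, -0.0658, 0.2523]
eef_rot: [0.994, 0.107, -0.0, -0.0]
contact_force: [-0.0, 0.1, 0.6]
gripper_width: 0.087
3.075 [ 0.5371 -0.0658  0.2523] toolx yaw 12.23 0.0869760317866778 [-0.01  0.06  0.57]
```

View pics/jig2.png

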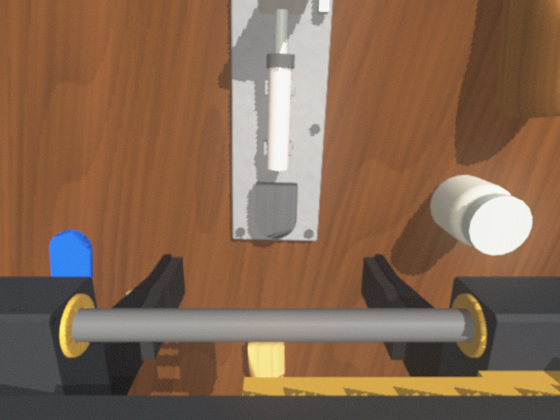

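The jig's heel end is in view: plate corners at (233,239) and (317,240), dark seat about x 257–298, y 183–237. Blue decoy at (70,255), thick block at (266,360). Now I measure the jig.

Run:
```python
from h import *; import pickle
def lineX(P): # robust fit of world pts -> point, dir
    v=cv2.fitLine(P[:,:2].astype(np.float32),cv2.DIST_HUBER,0,.01,.01).ravel(); return v[2:],v[:2]
for f in('jig1','jig2'):
    im=cv2.imread(f'pics/{f}.png'); c,s=pickle.load(open(f'pics/{f}.pkl','rb'))
    sat=cv2.cvtColor(im,cv2.COLOR_BGR2HSV)[:,:,1].astype(int)
    rows=range(55,240) if f=='jig1' else range(20,230)
    L=[];R=[]
    for r in rows:
        # transitions between sat wood(>100) and grey
        g=sat[r]<90
        i=np.arange(215,345); gi=i[g[215:345]]
        if len(gi)<40: continue
        def sub(a,b):# crossing of 90 between px a (wood) and b (grey)
            return a+(sat[r,a]-90)/(sat[r,a]-sat[r,b]+1e-9)*(b-a)
        L.append([sub(gi[0]-1,gi[0]),r]); R.append([sub(gi[-1]+1,gi[-1]),r])
    print(f,'median px',np.median(L,0),np.median(R,0))
    for n,E in(('L',L),('R',R)):
        P=ray(c,E,.01); p,d=lineX(P); d=d*np.sign(d[1]); print(n,p,'yaw of y', np.degrees(np.arctan2(-d[0],d[1])), 'res',np.std(np.cross(d,P[:,:2]-p)))
    # end edge
    cols=range(240,310); E=[]
    rr=range(25,80) if f=='jig1' else range(215,260)
    for col in cols:
        g=[r for r in rr if sat[r,col]<90]
        if not g: continue
        if f=='jig1': a,b=g[0]-1,g[0]
        else: a,b=g[-1]+1,g[-1]
        E.append([col,a+(sat[a,col]-90)/(sat[a,col]-sat[b,col])*(b-a)])
    P=ray(c,E,.01);p,d=lineX(P);print('end',p,'yaw',np.degrees(np.arctan2(d[1],d[0])),len(E))
```

```text
jig1 median px [234.30909091 147.        ] [326.18181818 147.        ]
L [0.45753235 0.09806511] yaw of y 10.598066 res 0.000128146417143487
R [0.5592097  0.10711128] yaw of y 10.721531 res 0.0054340155767789305
end [0.47824794 0.21107669] yaw 10.5974455 70
jig2 median px [230.4037037 124.5      ] [324.85252525 124.5       ]
L [ 0.48145762 -0.02819708] yaw of y 10.597432 res 0.00013122536187518518
R [ 0.5800439  -0.00329853] yaw of y 10.665324 res 0.00010117205839209185
end [ 0.5565574  -0.14189747] yaw 10.435388 70<stdin>:19: DeprecationWarning: Arrays of 2-dimensional vectors are deprecated. Use arrays of 3-dimensional vectors instead. (deprecated in NumPy 2.0)
```

```bash
python3 -m pendant '[[0,0,1.6,0,0,0,1],[0,0,0,-12,50,0,1],[0,0,0,-12,50,0,1],[0,0,0,-12,50,0,1],[0,0,0,-14,50,0,1],[0,0,0,0,0,0,1],[0,0,0,0,0,0,1]]'
python3 snap.py wrist blk
```

```text
t: 4.0
position: [0.5248, -0.2725, 0.2523]
eef_rot: [0.996, 0.092, -0.0, -0.0]
contact_force: [1.3, 0.9, 0.6]
gripper_width: 0.0869
4.0 [ 0.5248 -0.2725  0.2523] toolx yaw 10.51 0.08688417934721676 [1.34 0.91 0.64]
```

View pics/blk.png

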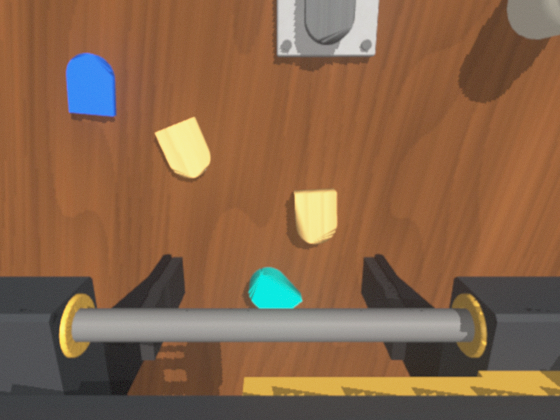

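Thin block at (184,148), thick at (316,215) with its visible side wall, and the decoys at (91,85) and (273,288). Here is an enlarged crop of both before I reach.

Run:
```python
from h import *
im=cv2.imread('pics/blk.png')
a=cv2.resize(im[105:255,140:350],None,fx=3.8,fy=3.8,interpolation=cv2.INTER_CUBIC)
cv2.imwrite('pics/blkc.png',a)
```

```text
(no output)
```

View pics/blkc.png

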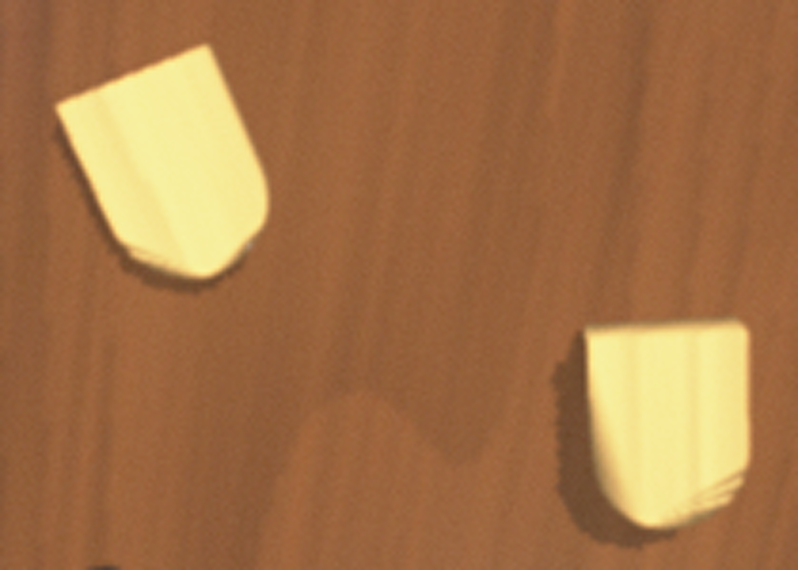

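```bash
cat > meas.py <<'E'
from h import *
import pickle
def block(f,cen,h,z0=0.0,half=45,lo=(15,50,140),hi=(35,210,255)):
    im=cv2.imread(f'pics/{f}.png'); c,s=pickle.load(open(f'pics/{f}.pkl','rb'))
    U=4; x0,y0=cen[0]-half,cen[1]-half
    cr=cv2.resize(im[y0:y0+2*half,x0:x0+2*half],None,fx=U,fy=U,interpolation=cv2.INTER_CUBIC)
    m=cv2.inRange(cv2.cvtColor(cr,cv2.COLOR_BGR2HSV),lo,hi)
    m=cv2.morphologyEx(m,cv2.MORPH_OPEN,np.ones((9,9))); m=cv2.morphologyEx(m,cv2.MORPH_CLOSE,np.ones((9,9)))
    cc=max(cv2.findContours(m,0,cv2.CHAIN_APPROX_NONE)[0],key=cv2.contourArea)
    P=cv2.convexHull(cc).reshape(-1,2)
    Q=(P+.5)/U-.5+[x0,y0]
    # densify hull
    D=[];N=[]
    ctr=Q.mean(0); o=-c[1].T@c[2]; nad=proj(c,[o[0],o[1],0])[0]
    n=len(Q); out=[]
    for i in range(n):
        a,b=Q[i],Q[(i+1)%n]; e=b-a; L=np.hypot(*e)
        if L<1e-6: continue
        nn=np.array([e[1],-e[0]])/L
        if nn@((a+b)/2-ctr)<0: nn=-nn
        z=z0 if nn@(nad-(a+b)/2)>0 else z0+h
        for k in np.arange(0,1,min(1,.25/L)):
            out.append(ray(c,a+k*e,z)[0,:2])
    W=np.array(out); (cx,cy),(w,l),_=r=cv2.minAreaRect(W.astype(np.float32))
    bx=cv2.boxPoints(r); 
    e0,e1=bx[1]-bx[0],bx[2]-bx[1]; lx=e0 if np.hypot(*e0)>np.hypot(*e1) else e1
    d=lx/np.hypot(*lx)
    # straight end has more area toward it: centroid offset
    M=cv2.moments(W.astype(np.float32).reshape(-1,1,2)); g=np.array([M['m10'],M['m01']])/M['m00']
    if d@(g-np.array([cx,cy]))<0: d=-d
    print(f,'center',np.round([cx,cy],4),'dims mm',np.round([w*1e3,l*1e3],1),'y-axis yaw',round(np.degrees(np.arctan2(-d[0],d[1])),2))
    return np.array([cx,cy]),d
E
python3 - <<'E'
from meas import *
block('blk',(316,215),.02); block('blk',(184,148),.01)
E
```

```text
blk center [ 0.5826 -0.3105] dims mm [50.2 61.9] y-axis yaw 15.53
blk center [ 0.4247 -0.2639] dims mm [48.2 62.5] y-axis yaw 31.24
```

Run:
```python
from meas import *
im=cv2.imread('pics/blk.png')
a=cv2.resize(im[180:250,285:345],None,fx=9,fy=8.5,interpolation=cv2.INTER_CUBIC); cv2.imwrite('pics/thc.png',a)
```

```text
(no output)
```

View pics/thc.png

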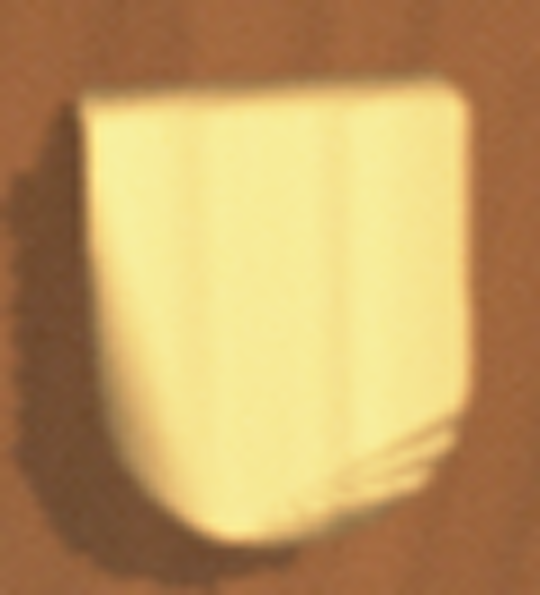

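Run:
```python
from meas import *
c,s=pickle.load(open('pics/blk.pkl','rb'))
f=lambda p:(np.array(p)+.5)/[9,8.5]-.5+[285,180]
def y(p,z,n):
    q=ray(c,f(p),z)[:,:2]; d=q[1]-q[0]; a=np.degrees(np.arctan2(d[1],d[0])); print(n,np.round(q,4).tolist(),round(a,1),'len',np.hypot(*d))
o=-c[1].T@c[2]; print('nadir',proj(c,[o[0],o[1],0]))
y([(465,330),(465,130)],.02,'right z.02')
y([(95,260),(82,110)],.0,'left z0')
y([(95,260),(82,110)],.02,'left z.02')
y([(90,97),(440,80)],.02,'end bright')
y([(85,92),(440,74)],.0,'end base')
y([(85,100),(468,100)],.02,'width')
y([(250,540),(275,90)],.02,'length')
```

```text
nadir [[272.36486163  98.03312788]]
right z.02 [[0.6035, -0.3067], [0.5971, -0.2799]] 103.4 len 0.027531747783896745
left z0 [[0.5581, -0.3114], [0.5522, -0.2906]] 106.0 len 0.02156869718324097
left z.02 [[0.5558, -0.3056], [0.5501, -0.2859]] 106.0 len 0.020530610945481056
end bright [[0.5507, -0.284], [0.5925, -0.274]] 13.5 len 0.04298355704533106
end base [[0.5521, -0.2881], [0.5966, -0.2773]] 13.6 len 0.045780018741563656
width [[0.5502, -0.2845], [0.5965, -0.276]] 10.5 len 0.04710757070452767
length [[0.5833, -0.341], [0.5729, -0.279]] 99.5 len 0.06295258993331605
```

Thick block centre ≈ (0.5805, -0.311), yaw ≈ 13.5° (sides measure 46 mm apart, length about 59–63 mm). It agrees with the top/side views' (0.583, -0.308). Going to grasp.

```bash
python3 -m pendant '[[0,0,-3,0,0,0,1],[0,0,0,22.6,25.2,55,1],[0,0,0,22.6,25.2,45,1],[0,0,0,0,0,55,1],[0,0,0,0,0,45,1],[0,0,0,0,0,20,1],[0,0,0,0,0,0,1]]'
```

```text
t: 4.92
position: [0.5794, -0.31, 0.0339]
eef_rot: [0.993, 0.118, -0.001, -0.0]
contact_force: [0.3, 0.3, 0.2]
gripper_width: 0.0869
```

```bash
python3 snap.py wrist g1; python3 snap.py side g1s
python3 - <<'E'
import cv2,numpy as np
a=cv2.imread('pics/g1.png'); b=cv2.imread('pics/g1s.png')[230:350,270:430]
b=cv2.resize(b,(560,420)); cv2.imwrite('pics/g1b.png',cv2.resize(np.hstack([a,b]),(800,300)))
E
```

```text
4.925 [ 0.5794 -0.31    0.0339] toolx yaw 13.58 0.08691775703055958 [0.35 0.29 0.22]
4.975 [ 0.5801 -0.3109  0.0354] toolx yaw 13.56 0.08724368655694721 [ 0.72 -0.87 -0.11]
```

View pics/g1b.png

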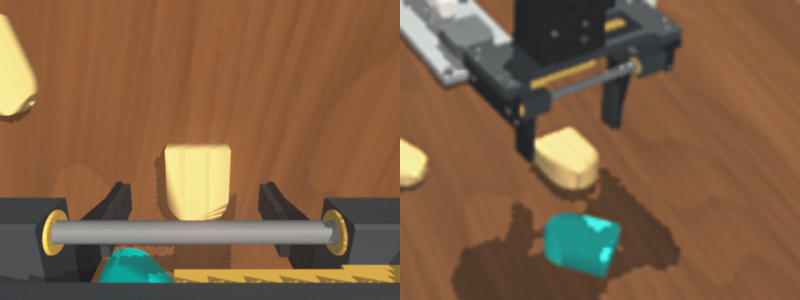

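Left half: the block sits centrally between the fingers at (198,182), straight end square to the tool. Side view agrees. Descending and gripping.

```bash
python3 -m pendant '[[0,0,0,0,0,20,1],[0,0,0,0,0,9,1],[0,0,0,0,0,0,1],[0,0,0,0,0,0,0.3],[0,0,0,0,0,0,0.3],[0,0,0,0,0,0,0.3],[0,0,0,0,0,0,0.3],[0,0,0,0,0,0,0.3]]' 20
```

```text
t: 6.02
position: [0.5794, -0.3114, 0.0055]
eef_rot: [0.993, 0.118, 0.0, 0.0]
contact_force: [0.3, 0.8, 0.8]
gripper_width: 0.0458
```

```bash
python3 snap.py wrist g2
```

```text
6.025 [ 0.5794 -0.3114  0.0055] toolx yaw 13.5 0.045835424291383056 [0.32 0.8  0.77]
```

View pics/g2.png

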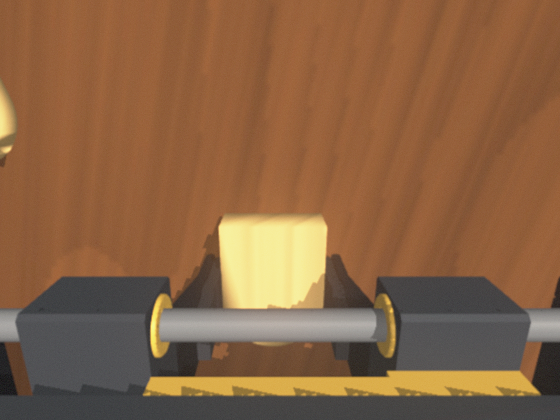

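Run:
```python
from meas import *
im=cv2.imread('pics/g2.png'); c,s=pickle.load(open('pics/g2.pkl','rb'))
print(im[205:250:1,272].tolist())
T=Rn.from_quat(s['eef_rot']).as_matrix(); p=s['position']
for r in (213,215,218,222,230):
  for z in (0,.02): print(r,z,np.round((ray(c,[272,r],z)[0]-p)@T*1e3,1))
```

```text
[[66, 107, 165], [63, 108, 167], [66, 109, 168], [64, 110, 169], [67, 109, 168], [67, 111, 170], [61, 105, 166], [66, 109, 166], [75, 118, 159], [73, 123, 158], [83, 132, 169], [86, 141, 180], [99, 155, 198], [103, 170, 215], [111, 181, 225], [120, 195, 232], [124, 202, 237], [129, 213, 241], [135, 220, 244], [142, 226, 245], [147, 231, 246], [151, 234, 247], [153, 236, 247], [154, 236, 247], [156, 238, 247], [157, 237, 247], [154, 237, 247], [153, 237, 247], [157, 238, 247], [151, 236, 247], [154, 237, 247], [154, 236, 247], [152, 236, 247], [154, 237, 247], [155, 237, 247], [155, 237, 247], [153, 237, 247], [151, 237, 247], [152, 237, 247], [153, 236, 247], [154, 237, 247], [154, 237, 247], [154, 237, 247], [150, 236, 247], [154, 237, 247]]
213 0 [ -1.3 -29.5   5.5]
213 0.02 [ -1.3 -35.7 -14.5]
215 0 [ -1.3 -28.4   5.5]
215 0.02 [ -1.3 -34.8 -14.5]
218 0 [ -1.3 -26.9   5.5]
218 0.02 [ -1.3 -33.5 -14.5]
222 0 [ -1.3 -24.9   5.5]
222 0.02 [ -1.3 -31.7 -14.5]
230 0 [ -1.3 -20.8   5.5]
230 0.02 [ -1.3 -28.1 -14.5]
```

Grip confirmed (45.8 mm wide, straight end at tool y −29.7 mm, so the TCP is on the block's centre; the wrist camera reads about 1 mm low in tool x). Lifting and carrying to above the seat.

```bash
python3 -m pendant '[[0,0,0,0,0,-15,0.3],[0,0,1.45,0,0,-40,0.3],[0,0,1.45,0,0,-25,0.3],[0,0,0,1.2,-35,0,0.3],[0,0,0,1.2,-45,0,0.3],[0,0,0,1.2,-45,0,0.3],[0,0,0,1.2,-45,0,0.3],[0,0,0,1.2,-26,0,0.3],[0,0,0,1.2,-15.4,0,0.3],[0,0,0,0,0,0,0.3],[0,0,0,0,0,0,0.3]]'; python3 snap.py wrist p1; python3 snap.py top p1t
```

```text
t: 7.45
position: [0.5475, -0.1038, 0.0857]
eef_rot: [0.996, 0.092, 0.0, 0.0]
contact_force: [0.2, -0.6, -0.6]
gripper_width: 0.0459
7.45 [ 0.5475 -0.1038  0.0857] toolx yaw 10.51 0.04588253875681901 [ 0.18 -0.59 -0.59]
7.5 [ 0.5475 -0.104   0.0856] toolx yaw 10.48 0.045744161172531356 [ 0.27 -0.97 -1.28]
```

View pics/p1.png

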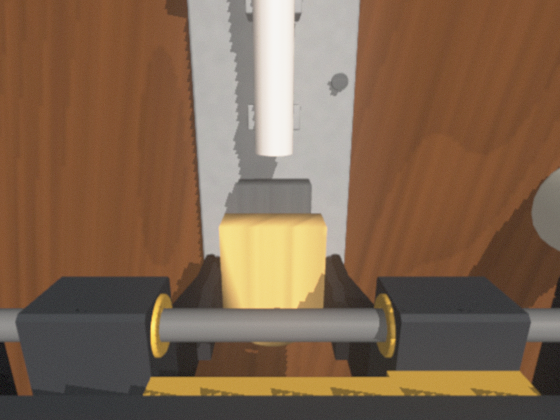

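Run:
```python
import cv2
a=cv2.imread('pics/p1.png')[140:240,190:350]; cv2.imwrite('pics/p1c.png',cv2.resize(cv2.convertScaleAbs(a,alpha=1.6,beta=10),None,fx=5,fy=5,interpolation=2))
```

```text
(no output)
```

View pics/p1c.png

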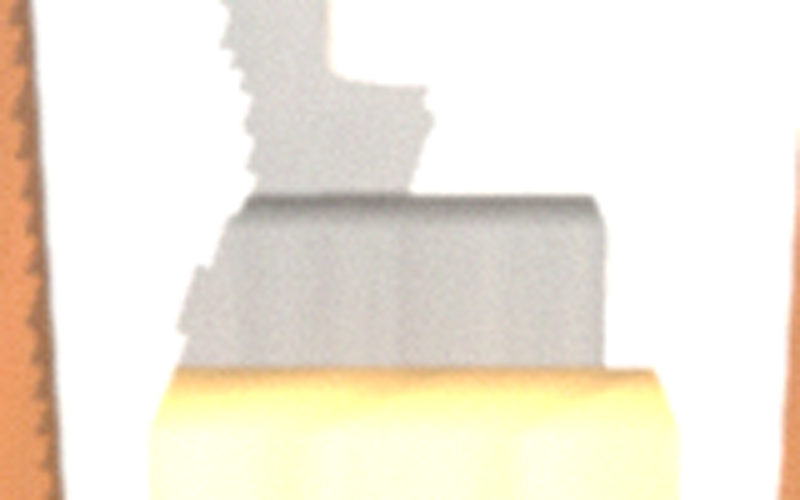

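Run:
```python
from meas import *
c,s=pickle.load(open('pics/p1.pkl','rb'))
T=Rn.from_quat(s['eef_rot']).as_matrix(); p=np.array(s['position'])
g=lambda px,z:np.round((ray(c,px,z)[0]-p)@T*1e3,1)
print('seat base L,R',g([239,179],.01),g([308.4,179],.01))
print('seat top L,R',g([237.4,184.6],.03),g([311,184.4],.03))
zb=p[2]-.0055
im=cv2.imread('pics/p1.png'); sat=cv2.cvtColor(im,cv2.COLOR_BGR2HSV)[:,:,1].astype(int)
for r in(235,245): print(r,sat[r,214:228].tolist(),sat[r,318:334].tolist())
print('block L,R',g([220.5,230],zb+.02),g([325.5,230],zb+.02))
a=cv2.imread('pics/p1t.png')
# plate edges at several rows
for r in(20,60,120,170): print(r,[ (int(np.argmax(sat[r,150:260]<90))+150), 400-int(np.argmax(sat[r,400:300:-1]<90))])
for r in(20,60,120,170):
  L=int(np.argmax(sat[r,150:260]<90))+149.5; R=400.5-int(np.argmax(sat[r,400:300:-1]<90))
  print('plate L,R',g([L,r],.01),g([R,r],.01))
```

```text
seat base L,R [-23.2 -30.9  75.6] [ 22.8 -30.9  75.7]
seat top L,R [-22.4 -31.8  55.6] [ 22.4 -31.8  55.7]
235 [11, 18, 14, 12, 36, 92, 114, 112, 114, 114, 113, 108, 109, 110] [122, 121, 122, 118, 124, 119, 122, 115, 81, 38, 17, 18, 16, 16, 19, 15]
245 [16, 19, 16, 15, 25, 70, 108, 121, 118, 118, 114, 112, 112, 108] [120, 122, 123, 121, 122, 123, 124, 107, 57, 19, 15, 16, 13, 13, 13, 13]
block L,R [-23.4 -28.  -14.5] [ 21.7 -27.9 -14.5]
20 [188, 358]
60 [190, 356]
120 [194, 352]
170 [197, 349]
plate L,R [ -50.6 -125.6   75.6] [  49.4 -125.6   75.6]
plate L,R [ -50.9 -103.9   75.6] [  49.7 -103.9   75.6]
plate L,R [-50.8 -68.9  75.6] [ 49.5 -68.8  75.6]
plate L,R [-50.9 -37.   75.6] [ 49.6 -36.9  75.7]
```

Seat end at tool y −31 and centre x ≈ −0.2 against the block's −29.7 and −0.85, with the yaw matching. I correct by (+0.4, −1.4) mm and lower.

```bash
python3 -m pendant '[[0,0,0,0.4,-1.4,20,0.3],[0,0,0,0,0,20,0.3],[0,0,0,0,0,7,0.3],[0,0,0,0,0,0,0.3],[0,0,0,0,0,0,0.3]]'; python3 snap.py wrist p2;  python3 snap.py side p2s
python3 - <<'E'
import cv2,numpy as np
a=cv2.imread('pics/p2.png'); b=cv2.imread('pics/p2s.png')[180:285,230:370]
b=cv2.resize(b,(560,420)); cv2.imwrite('pics/p2b.png',cv2.resize(np.hstack([a,b]),(800,300)))
E
```

```text
t: 8.18
position: [0.5479, -0.1011, 0.0387]
eef_rot: [0.996, 0.092, 0.0, 0.0]
contact_force: [-0.5, 0.1, 0.2]
gripper_width: 0.0461
8.175 [ 0.5479 -0.1011  0.0387] toolx yaw 10.59 0.046110076879969104 [-0.45  0.07  0.16]
8.225 [ 0.548  -0.101   0.0388] toolx yaw 10.59 0.04580097006224616 [ 0.21 -1.15 -0.23]
```

View pics/p2b.png

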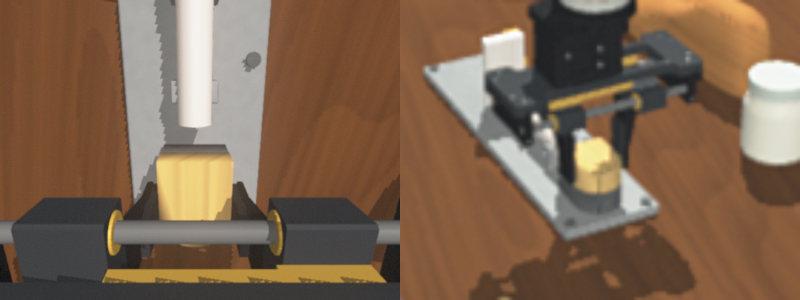

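Run:
```python
import cv2
a=cv2.imread('pics/p2.png')[190:250,200:345]; cv2.imwrite('pics/p2c.png',cv2.resize(cv2.convertScaleAbs(a,alpha=1.5,beta=10),None,fx=5.5,fy=8,interpolation=2))
```

```text
(no output)
```

View pics/p2c.png

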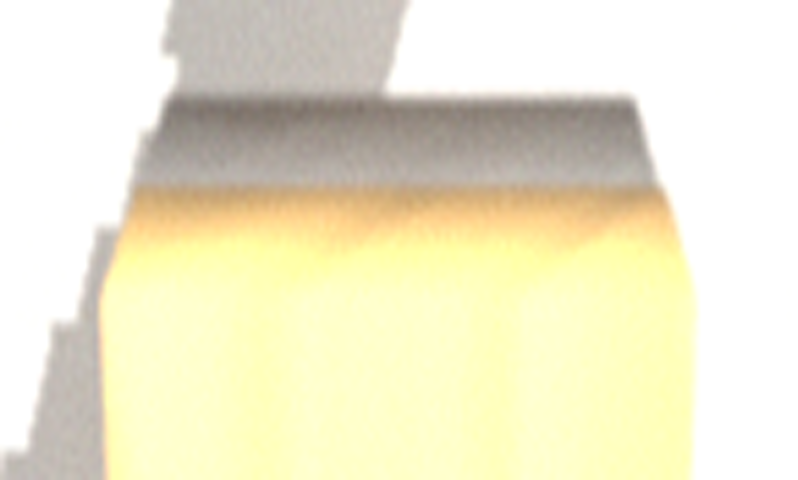

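Run:
```python
from meas import *
c,s=pickle.load(open('pics/p2.pkl','rb'))
T=Rn.from_quat(s['eef_rot']).as_matrix(); p=np.array(s['position'])
g=lambda px,z:np.round((ray(c,px,z)[0]-p)@T*1e3,1)
print(g([230.5,201.4],.01),g([314.9,201.4],.01)); zb=p[2]-.0055
print(g([224.5,212.9],zb),g([320.4,212.9],zb))
```

```text
[-23.8 -28.7  28.7] [ 21.9 -28.7  28.7]
[-24.1 -29.5   5.5] [ 22.  -29.4   5.5]
```

The wall bases show x agreeing within 0.1 mm and y 0.7 mm too far. I nudge back 0.6 and lower to contact.

```bash
python3 -m pendant '[[0,0,0,0,0.6,1,0.3],[0,0,0,0,0,1.5,0.3],[0,0,0,0,0,0.5,0.3],[0,0,0,0,0,0,0.3],[0,0,0,0,0,0,0.3]]'
```

```text
t: 8.9
position: [0.5477, -0.1014, 0.0354]
eef_rot: [0.996, 0.092, -0.0, -0.0]
contact_force: [-1.1, 0.5, 1.6]
gripper_width: 0.0459
```

Touching (1.6 N up, at z ≈ 0.0354). Releasing slowly.

```bash
python3 -m pendant '[[0,0,0,0,0,0.3,0.3],[0,0,0,0,0,0,0.6],[0,0,0,0,0,0,0.7],[0,0,0,0,0,0,0.85],[0,0,0,0,0,0,1],[0,0,0,0,0,-20,1],[0,0,0,0,0,-40,1],[0,0,0,0,0,-40,1],[0,0,0,0,0,0,1]]'; python3 snap.py wrist q1
```

```text
t: 10.02
position: [0.5498, -0.1021, 0.1391]
eef_rot: [0.996, 0.092, 0.003, -0.0]
contact_force: [0.5, 0.9, -0.7]
gripper_width: 0.0873
10.025 [ 0.5498 -0.1021  0.1391] toolx yaw 10.57 0.08730618329573873 [ 0.53  0.85 -0.7 ]
```

View pics/q1.png

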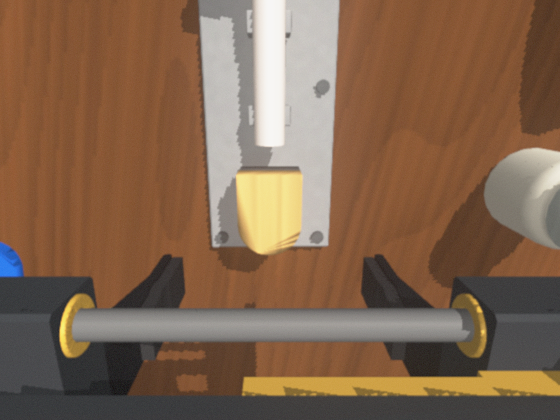

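Thick block sits on the seat, end at (269,168), looking square. Now to the thin block.

```bash
python3 -m pendant '[[0,0,-10.3,0,0,0,1],[0,0,-10.3,0,0,0,1],[0,0,0,-47.3,18.7,0,1],[0,0,0,-47.3,18.7,0,1],[0,0,0,-47.3,18.7,20,1],[0,0,0,-47.3,18.7,40,1],[0,0,0,0,0,30,1],[0,0,0,0,0,10,1],[0,0,0,0,0,0,1],[0,0,0,0,0,0,1]]'; python3 snap.py wrist t1
```

```text
t: 11.32
position: [0.4266, -0.2619, 0.0373]
eef_rot: [0.963, 0.269, 0.001, 0.0]
contact_force: [-0.4, 0.5, -0.5]
gripper_width: 0.0873
11.325 [ 0.4266 -0.2619  0.0373] toolx yaw 31.26 0.08728096040892161 [-0.36  0.47 -0.52]
```

View pics/t1.png

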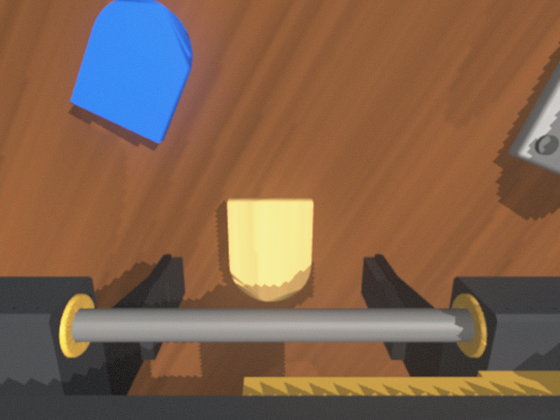

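Run:
```python
from meas import *
c,s=pickle.load(open('pics/t1.pkl','rb')); im=cv2.imread('pics/t1.png')
T=Rn.from_quat(s['eef_rot']).as_matrix(); p=np.array(s['position'])
g=lambda px,z:np.round((ray(c,px,z)[0]-p)@T*1e3,1)
print(im[194:212,270,1].tolist(), im[290:308,270,1].tolist())
print(g([228,210],.01),g([313,210],.0),g([270,198.5],0),g([270,303],.01))
q,d=block('t1',(270,250),.01,half=60)
print((np.r_[q,0.005]-p)@T*1e3)
```

```text
[107, 103, 105, 111, 141, 164, 200, 222, 235, 237, 237, 237, 237, 236, 237, 238, 237, 238] [172, 173, 172, 171, 173, 175, 170, 173, 169, 166, 156, 116, 87, 81, 75, 83, 78, 83]
[-25.2 -24.6  27.3] [ 22.  -21.5  37.3] [ -2.5 -28.3  37.3] [-2.6 32.6 27.4]
t1 center [ 0.4246 -0.2642] dims mm [48.6 61.5] y-axis yaw 30.09
[-2.961226    0.85511248 32.32210915]
```

Block centred between fingers at (270,250). It needs about −1 mm x and +1.5 mm y. Descending and gripping.

```bash
python3 -m pendant '[[0,0,0,-1,1.5,15,1],[0,0,0,0,0,14,1],[0,0,0,0,0,4.5,1],[0,0,0,0,0,0,1],[0,0,0,0,0,0,0.3],[0,0,0,0,0,0,0.3],[0,0,0,0,0,0,0.3],[0,0,0,0,0,0,0.3],[0,0,0,0,0,0,0.3]]' 20; python3 snap.py wrist t2
```

```text
t: 12.5
position: [0.4256, -0.2638, 0.003]
eef_rot: [0.963, 0.269, 0.0, 0.0]
contact_force: [0.1, 0.4, 0.4]
gripper_width: 0.0454
12.5 [ 0.4256 -0.2638  0.003 ] toolx yaw 31.2 0.045386754374215764 [0.08 0.36 0.36]
```

View pics/t2.png

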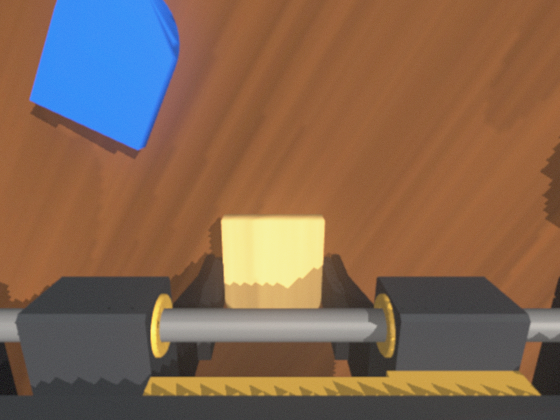

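Run:
```python
from meas import *
c,s=pickle.load(open('pics/t2.pkl','rb')); im=cv2.imread('pics/t2.png')
T=Rn.from_quat(s['eef_rot']).as_matrix(); p=np.array(s['position'])
g=lambda px,z:np.round((ray(c,px,z)[0]-p)@T*1e3,1)
print(im[200:230,272,1].tolist())
for r in (211,213,215,217,219,221): print(r,g([272,r],0),g([272,r],.01))
```

```text
[110, 110, 108, 110, 109, 110, 110, 108, 109, 110, 108, 111, 110, 111, 124, 146, 167, 191, 213, 227, 235, 239, 241, 240, 240, 240, 240, 240, 240, 241]
211 [ -1.3 -31.5   3. ] [ -1.3 -34.6  -7. ]
213 [ -1.3 -30.5   3. ] [ -1.3 -33.7  -7. ]
215 [ -1.3 -29.5   3. ] [ -1.3 -32.7  -7. ]
217 [ -1.3 -28.5   3. ] [ -1.3 -31.8  -7. ]
219 [ -1.3 -27.5   3. ] [ -1.3 -30.9  -7. ]
221 [ -1.3 -26.5   3. ] [ -1.3 -29.9  -7. ]
```

Gripped, end at tool y ≈ −30. Carrying it to the stack.

```bash
python3 -m pendant '[[0,0,0,0,0,-15,0.3],[0,0,6,0,0,-40,0.3],[0,0,8,0,0,-37,0.3],[0,0,6.6,0,0,0,0.3],[0,0,0,25,-22.4,0,0.3],[0,0,0,35,-32.4,0,0.3],[0,0,0,35,-32.4,0,0.3],[0,0,0,35,-30,0,0.3],[0,0,0,20,-20,0,0.3],[0,0,0,0,0,0,0.3],[0,0,0,0,0,0,0.3],[0,0,0,0,0,0,0.3]]'; python3 snap.py wrist u1
```

```text
t: 14.05
position: [0.5471, -0.1028, 0.0952]
eef_rot: [0.996, 0.091, 0.0, 0.0]
contact_force: [-0.4, -0.5, 0.1]
gripper_width: 0.0453
14.05 [ 0.5471 -0.1028  0.0952] toolx yaw 10.47 0.04527379422961735 [-0.37 -0.51  0.12]
```

Run:
```python
import cv2
a=cv2.imread('pics/u1.png')[140:260,190:350]; cv2.imwrite('pics/u1c.png',cv2.resize(a,None,fx=5,fy=5,interpolation=2))
```

```text
(no output)
```

View pics/u1c.png

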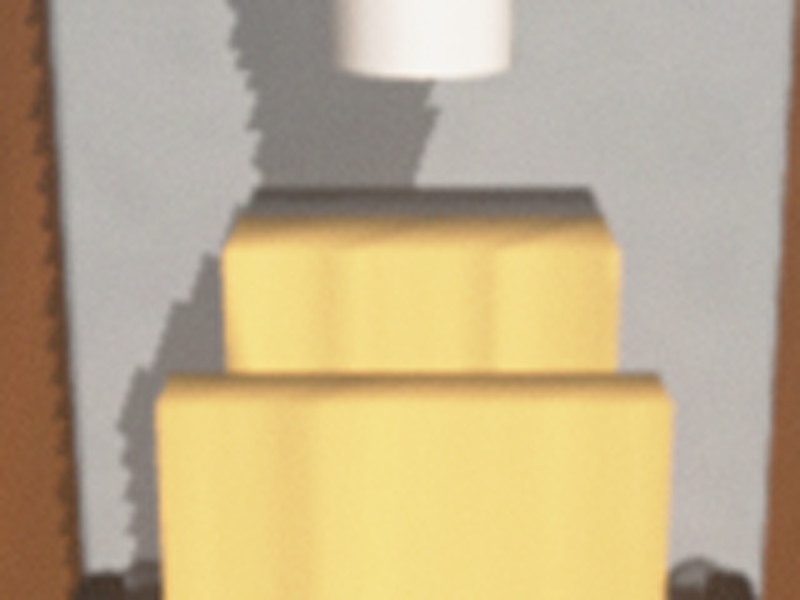

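Run:
```python
from meas import *
c,s=pickle.load(open('pics/u1.pkl','rb'))
T=Rn.from_quat(s['eef_rot']).as_matrix(); p=np.array(s['position'])
g=lambda x,y,z:np.round((ray(c,[190+x/5-.4,140+y/5-.4],z)[0]-p)@T*1e3,1)
print('seat base',g(252,188,.01),g(595,188,.01))
print('thick base',g(235,215,.03),g(605,215,.03))
print('thick top',g(223,250,.05),g(620,250,.05))
zb=p[2]-.003
print('thin base',g(165,374,zb),g(660,374,zb)); print('thin top',g(158,402,zb+.01),g(672,402,zb+.01))
```

```text
seat base [-23.4 -30.2  85.2] [ 23.8 -30.2  85.2]
thick base [-23.8 -30.9  65.2] [ 23.1 -30.9  65.2]
thick top [-23.3 -31.3  45.2] [ 22.9 -31.2  45.2]
thin base [-24.7 -29.5   3. ] [ 22.2 -29.5   3. ]
thin top [-24.  -30.1  -7. ] [ 22. -30.  -7.]
```

Relative to the stack the thin block is about 1.0 mm short in x and about 0.9 mm in y, so I correct that and lower.

```bash
python3 -m pendant '[[0,0,0,1,-0.9,15,0.3],[0,0,0,0,0,15,0.3],[0,0,0,0,0,8,0.3],[0,0,0,0,0,0,0.3],[0,0,0,0,0,0,0.3],[0,0,0,0,0,0,0.3]]'; python3 snap.py wrist u2;python3 - <<'E'
import cv2
a=cv2.imread('pics/u2.png')[180:260,200:345]; cv2.imwrite('pics/u2c.png',cv2.resize(a,None,fx=5.5,fy=7,interpolation=2))
E
```

```text
t: 14.85
position: [0.5489, -0.1004, 0.0573]
eef_rot: [0.996, 0.092, 0.0, 0.0]
contact_force: [0.3, -0.6, 0.1]
gripper_width: 0.0456
14.85 [ 0.5489 -0.1004  0.0573] toolx yaw 10.6 0.045641479353370054 [ 0.26 -0.63  0.06]
```

View pics/u2c.png

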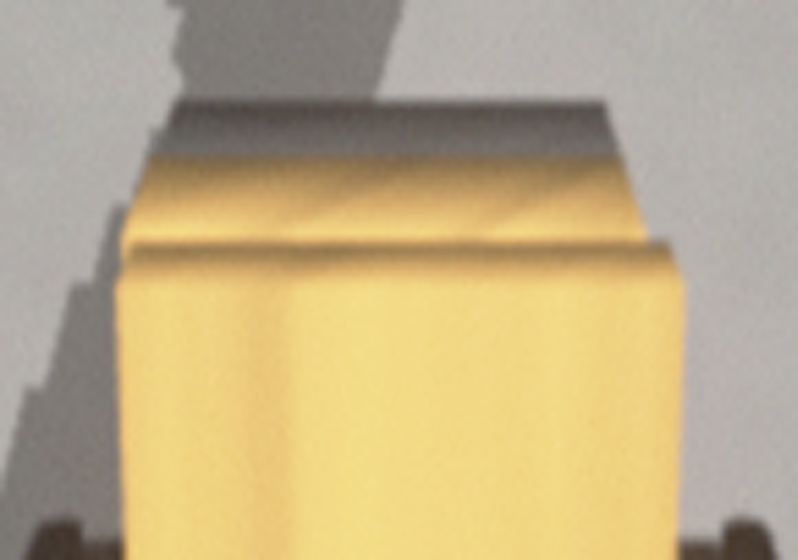

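Run:
```python
from meas import *
c,s=pickle.load(open('pics/u2.pkl','rb'))
T=Rn.from_quat(s['eef_rot']).as_matrix(); p=np.array(s['position'])
g=lambda x,y,z:np.round((ray(c,[200+x/5.5-.4,180+y/7-.4],z)[0]-p)@T*1e3,1)
print('seat base',g(178,101,.01),g(606,101,.01))
print('thick base',g(150,157,.03),g(621,157,.03))
print('thick top side',g(123,232,.05),g(645,232,.05))
zb=p[2]-.003
print('thin base',g(125,243,zb),g(668,243,zb)); print('thin top',g(117,285,zb+.01),g(685,285,zb+.01))
```

```text
seat base [-25.  -28.   47.3] [ 21.  -28.   47.3]
thick base [-25.6 -28.8  27.3] [ 20.5 -28.7  27.3]
thick top side [-25.6 -29.    7.3] [ 20.5 -28.9   7.3]
thin base [-24.8 -29.5   3. ] [ 22.  -29.5   3. ]
thin top [-24.2 -29.9  -7. ] [ 22.1 -29.8  -7. ]
```

The thin block is now about +1.1 mm in x and −1.0 mm in y off; the arm moved more than commanded on the way down. Correcting and rechecking just above contact.

```bash
python3 -m pendant '[[0,0,0,-1.1,1.0,1.5,0.3],[0,0,0,0,0,1,0.3],[0,0,0,0,0,0,0.3],[0,0,0,0,0,0,0.3],[0,0,0,0,0,0,0.3]]'; python3 snap.py wrist u3;python3 - <<'E'
import cv2
a=cv2.imread('pics/u3.png')[180:260,200:345]; cv2.imwrite('pics/u3c.png',cv2.resize(a,None,fx=5.5,fy=7,interpolation=2))
E
```

```text
t: 15.52
position: [0.5477, -0.1015, 0.0544]
eef_rot: [0.996, 0.092, 0.0, 0.0]
contact_force: [-0.1, 0.1, 0.2]
gripper_width: 0.0457
15.525 [ 0.5477 -0.1015  0.0544] toolx yaw 10.6 0.04571387903242337 [-0.1   0.06  0.22]
```

View pics/u3c.png

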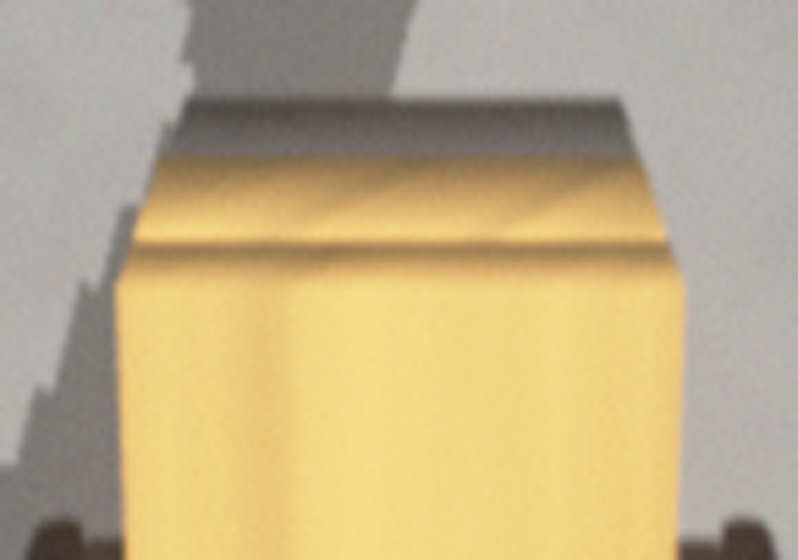

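The walls of seat, thick and thin now run in continuous lines, and the TCP equals the thick placement's xy within 0.1 mm. Lowering to contact and releasing.

```bash
python3 -m pendant '[[0,0,0,0,0,1,0.3],[0,0,0,0,0,0.6,0.3],[0,0,0,0,0,0.2,0.3],[0,0,0,0,0,0,0.3]]'
```

```text
t: 16.08
position: [0.5477, -0.1015, 0.053]
eef_rot: [0.996, 0.092, -0.0, -0.0]
contact_force: [-2.2, 0.2, 5.3]
gripper_width: 0.0459
```

```bash
python3 -m pendant '[[0,0,0,0,0,0,0.6],[0,0,0,0,0,0,0.7],[0,0,0,0,0,0,0.85],[0,0,0,0,0,0,1],[0,0,0,0,0,-20,1],[0,0,0,0,0,-50,1],[0,0,0,0,0,-50,1],[0,0,0,0,0,0,1],[0,0,0,0,0,0,1]]'; python3 snap.py wrist v1; python3 snap.py side v1s
python3 - <<'E'
import cv2,numpy as np
a=cv2.imread('pics/v1.png')[100:310,130:410]; b=cv2.imread('pics/v1s.png')[190:275,240:354]
a=cv2.resize(a,(560,420),interpolation=2);b=cv2.resize(b,(560,420),interpolation=2); cv2.imwrite('pics/v1b.png',cv2.resize(np.hstack([a,b]),(800,300)))
E
```

```text
t: 17.2
position: [0.5477, -0.1014, 0.1731]
eef_rot: [0.996, 0.092, 0.0, -0.0]
contact_force: [0.4, 0.6, -0.7]
gripper_width: 0.0869
17.2 [ 0.5477 -0.1014  0.1731] toolx yaw 10.61 0.08685104708621659 [ 0.41  0.65 -0.73]
17.25 [ 0.5473 -0.1013  0.1724] toolx yaw 10.6 0.08680583112810084 [-0.8   0.78 -0.61]
```

View pics/v1b.png

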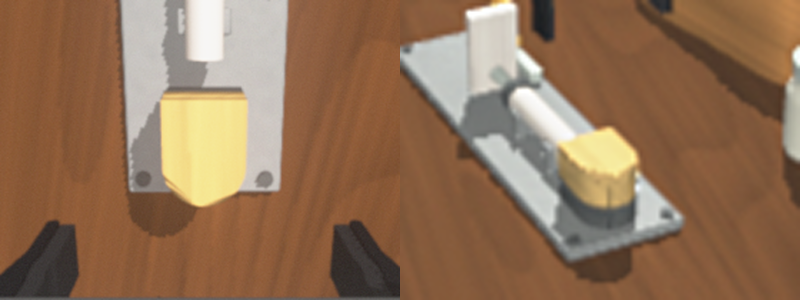

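The stack is square: left half shows a single outline at (203,150) over the seat, and the side view at (600,175) shows thick below thin with flush sides. Now the toe stop. I turn 90° so that the camera stands on the pointer's side.

```bash
python3 -m pendant '[[0,0,10,0,0,0,1],[0,0,10,0,0,0,1],[0,0,10,0,0,0,1],[0,0,10,0,0,0,1],[0,0,10,0,0,0,1],[0,0,10,0,0,0,1],[0,0,10,0,0,0,1],[0,0,10,0,0,0,1],[0,0,10,0,0,0,1],[0,0,0,0,0,0,1],[0,0,0,-48,0,0,1],[0,0,0,-50,0,0,1],[0,0,0,-50,0,0,1],[0,0,0,-50,0,0,1],[0,0,0,0,0,0,1],[0,0,0,0,0,0,1]]'; python3 snap.py wrist w1
```

```text
t: 19.3
position: [0.5111, 0.0927, 0.1724]
eef_rot: [0.77, -0.638, 0.0, 0.0]
contact_force: [0.5, 0.0, -0.7]
gripper_width: 0.0868
19.3 [0.5111 0.0927 0.1724] toolx yaw -79.23 0.08684915299601563 [ 0.52  0.04 -0.72]
```

View pics/w1.png

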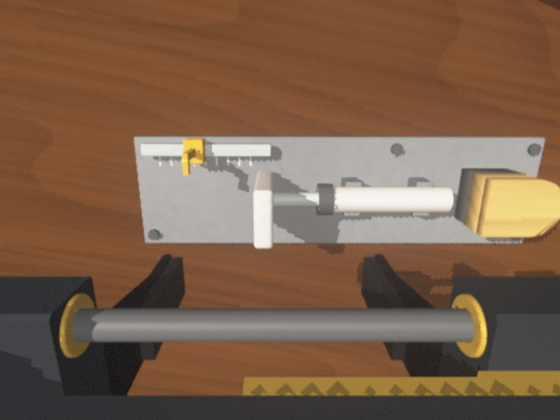

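Shown: toe stop plate top (263,210), pointer slide (193,150) with blade tip (185,172), and the stack (500,203). Enlarging to measure.

Run:
```python
import cv2
a=cv2.imread('pics/w1.png')[130:255,160:290]; cv2.imwrite('pics/w1c.png',cv2.resize(a,None,fx=6,fy=4.8,interpolation=2))
```

```text
(no output)
```

View pics/w1c.png

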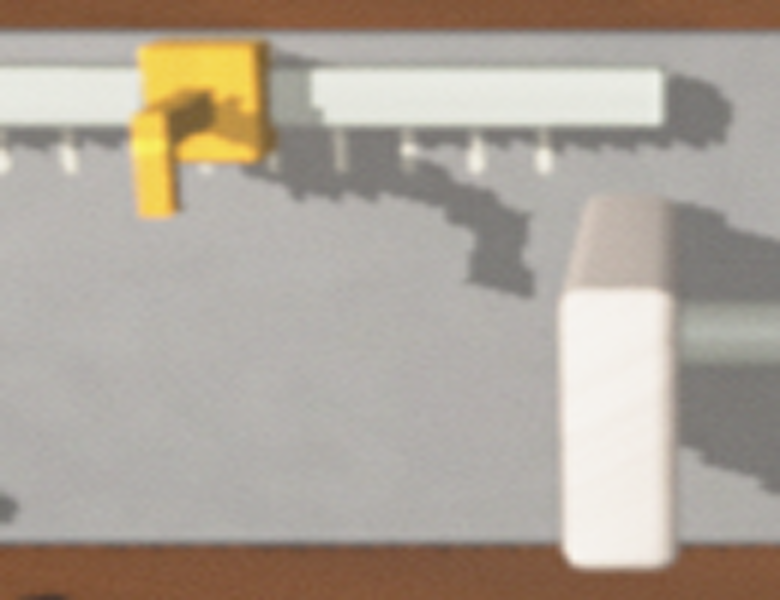

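Run:
```python
from meas import *
c,s=pickle.load(open('pics/w1.pkl','rb'))
T=Rn.from_quat(s['eef_rot']).as_matrix(); p=np.array(s['position'])
a=np.radians(10.6); J=np.array([[np.cos(a),np.sin(a)],[-np.sin(a),np.cos(a)]])
def g(n,x,y,z):
    q=ray(c,[160+x/6-.4,130+y/4.8-.4],z)[0]; print(n,'tool',np.round((q-p)@T*1e3,1),'jig rot',np.round(J@q[:2]*1e3,1))
g('toe top heel face',676,400,.09); g('toe top far face',560,400,.09); g('toe top mid near edge',618,290,.09);g('toe mid far edge',618,568,.09)
g('blade top L',135,200,.062);g('blade top mid',151,215,.062);g('blade low R',178,200,.056)
g('plate',400,32,.01)
t=lambda q:0
```

```text
toe top heel face tool [-0.2 -4.7 82.4] jig rot [524.   -2.8]
toe top far face tool [-13.7  -4.7  82.4] jig rot [524.   10.8]
toe top mid near edge tool [ -6.8 -21.1  82.4] jig rot [540.5   3.9]
toe mid far edge tool [-7.2 21.8 82.4] jig rot [497.6   4.2]
blade top L tool [-68.1 -28.8 110.4] jig rot [548.   65.2]
blade top mid tool [-66.2 -26.4 110.4] jig rot [545.6  63.4]
blade low R tool [-64.1 -27.7 116.4] jig rot [546.8  61.2]
plate tool [-40.3 -49.6 162.4] jig rot [568.9  37.5]
```

Toe stop plate centre is 7 mm further out than I assumed: face at −2.8 and far side at +10.8, so 13.6 mm thick against 14 expected. Face to pointer is ≈ 66 mm, within the 40–80 range. Going to grip.

```bash
python3 -m pendant '[[0,0,0.2,-6.3,0,20,0.6],[0,0,0,0,0,40,0.6],[0,0,0,0,0,40,0.6],[0,0,0,0,0,20,0.6],[0,0,0,0,0,0,0.6],[0,0,0,0,0,0,0.6]]' 60; python3 snap.py wrist w2
```

```text
t: 20.1
position: [0.511, 0.099, 0.0536]
eef_rot: [0.768, -0.64, 0.0, -0.001]
contact_force: [0.8, -0.1, -0.0]
gripper_width: 0.0526
20.1 [0.511  0.099  0.0536] toolx yaw -79.64 0.05264899511611413 [ 0.77 -0.08 -0.01]
```

View pics/w2.png

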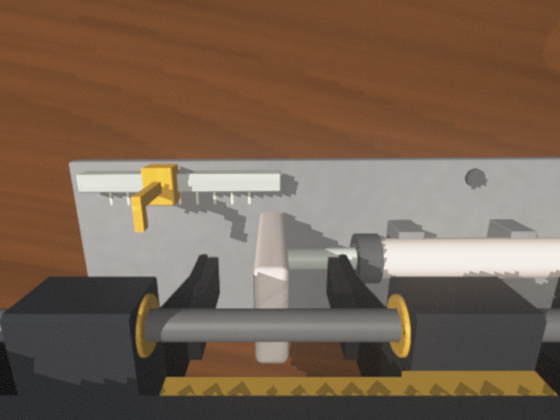

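The plate (272,300) stands midway between the fingers. Lowering 2.5 mm and gripping at 60 N.

```bash
python3 -m pendant '[[0,0,0,0,0,2.5,0.6],[0,0,0,0,0,0,0.05],[0,0,0,0,0,0,0.05],[0,0,0,0,0,0,0.05],[0,0,0,0,0,0,0.05],[0,0,0,0,0,0,0.05],[0,0,0,0,0,0,0.05]]' 60; python3 snap.py wrist w3
```

```text
t: 21.02
position: [0.5101, 0.0994, 0.0501]
eef_rot: [0.768, -0.64, -0.0, 0.0]
contact_force: [-0.2, 0.3, 1.3]
gripper_width: 0.0134
21.025 [0.5101 0.0994 0.0501] toolx yaw -79.59 0.013438644764383847 [-0.15  0.26  1.26]
```

Run:
```python
import cv2
a=cv2.imread('pics/w3.png')[160:280,100:300]; cv2.imwrite('pics/w3c.png',cv2.resize(a,None,fx=4,fy=4,interpolation=2))
```

```text
(no output)
```

View pics/w3c.png

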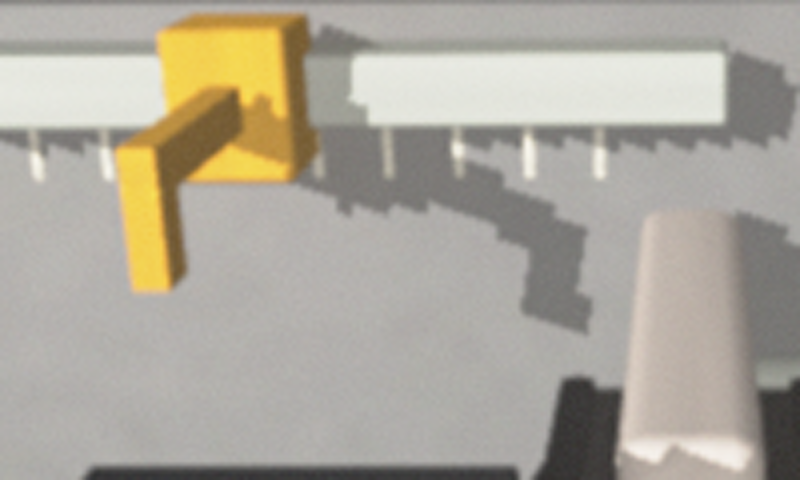

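Run:
```python
from meas import *
c,s=pickle.load(open('pics/w3.pkl','rb'))
T=Rn.from_quat(s['eef_rot']).as_matrix(); p=np.array(s['position'])
def g(n,x,y,z):
    q=ray(c,[100+x/4-.4,160+y/4-.4],z)[0]; print(n,'tool',np.round((q-p)@T*1e3,1))
g('tipmid',152,290,.062);g('L',133,290,.062);g('R',171,290,.062)
g('plate top edge L',624,440,.09);g('plate top edge R',755,440,.09)
g('plate bottom L',645,215,.014);g('R',738,215,.014)
print(s['qpos'])
```

```text
tipmid tool [-59.  -25.4 -11.9]
L tool [-61.1 -25.4 -11.9]
R tool [-57.  -25.4 -11.9]
plate top edge L tool [ -6.1 -21.  -39.9]
plate top edge R tool [  5.9 -21.  -39.9]
plate bottom L tool [ -6.6 -18.9  36.1]
R tool [  6.6 -18.9  36.1]
[-1.21447678  0.43494439  1.1302756   2.00959483 -0.47310438  0.9909923
 -1.23865564]
```

Gripped (13.4 mm). The pointer is at tool x −59.0 and the face at about +6.8, so the pull is ≈ 65.8 mm, matching the 66.1 measured before. I pull 60 first.

```bash
python3 -m pendant '[[0,0,0,-8,0,0,0.05],[0,0,0,-12,0,0,0.05],[0,0,0,-12,0,0,0.05],[0,0,0,-12,0,0,0.05],[0,0,0,-10,0,0,0.05],[0,0,0,-6,0,0,0.05],[0,0,0,0,0,0,0.05],[0,0,0,0,0,0,0.05],[0,0,0,0,0,0,0.05]]' 60; python3 snap.py wrist x1; python3 -c "
from rig import ctrl;print(ctrl.sense()['qpos'])"
```

```text
t: 22.2
position: [0.4996, 0.1549, 0.0501]
eef_rot: [0.767, -0.641, 0.001, 0.001]
contact_force: [1.0, -12.2, 1.7]
gripper_width: 0.0135
22.2 [0.4996 0.1549 0.0501] toolx yaw -79.75 0.013541564603583921 [  1.04 -12.15   1.74]
[-1.32011928  0.44653232  1.1304033   2.00121381 -0.47954092  0.99527381
 -1.34675962]
```

View pics/x1.png

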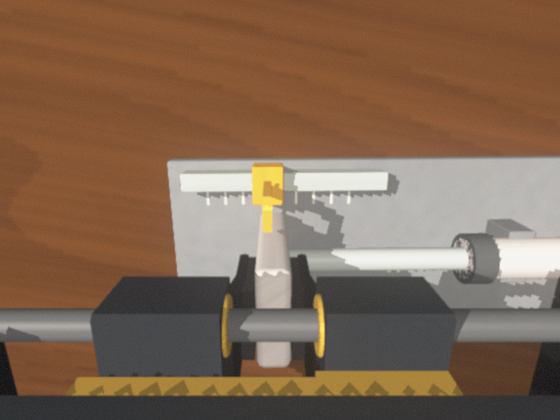

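The pointer blade (267,218) now stands over the plate's width; a few mm remain.

```bash
cat > pm.py <<'E'
import sys
from meas import *
f=sys.argv[1]
a=cv2.imread(f'pics/{f}.png')[160:285,225:325]; cv2.imwrite(f'pics/{f}c.png',cv2.resize(cv2.convertScaleAbs(a,alpha=1.15),None,fx=6,fy=4.7,interpolation=2))
E
python3 pm.py x1
```

```text
(no output)
```

View pics/x1c.png

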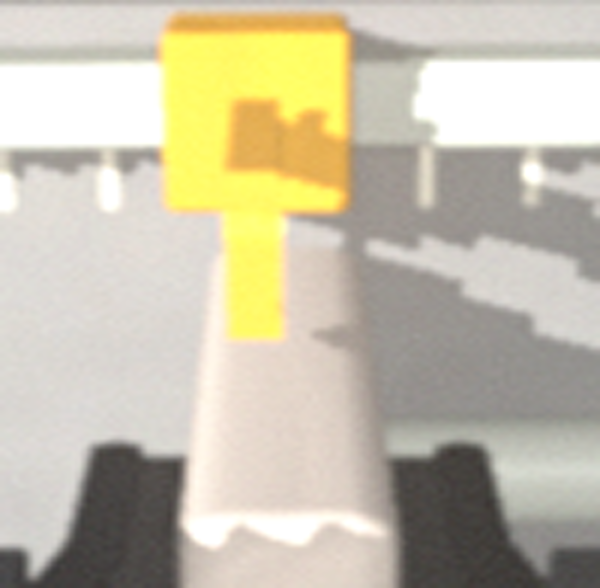

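```bash
cat >> pm.py <<'E'
c,s=pickle.load(open(f'pics/{f}.pkl','rb'))
T=Rn.from_quat(s['eef_rot']).as_matrix(); p=np.array(s['position'])
P=eval(sys.argv[2]) if len(sys.argv)>2 else []
for x,y,z in P: print(x,y,z,np.round((ray(c,[225+x/6-.4,160+y/4.7-.4],z)[0]-p)@T*1e3,1))
E
python3 pm.py x1 '[(228,338,.062),(256.5,338,.062),(285,338,.062),(182,518,.09),(395,518,.09),(218,255,.014),(355,255,.014)]'
```

```text
228 338 0.062 [ -4.3 -25.6 -11.9]
256.5 338 0.062 [ -2.2 -25.6 -11.9]
285 338 0.062 [ -0.1 -25.6 -11.9]
182 518 0.09 [ -6.4 -20.9 -39.9]
395 518 0.09 [  6.7 -20.9 -39.9]
218 255 0.014 [ -6.5 -18.6  36.1]
355 255 0.014 [  6.4 -18.6  36.1]
```

```bash
python3 -m pendant '[[0,0,0,-5,0,0,0.05],[0,0,0,-4.5,0,0,0.05],[0,0,0,0,0,0,0.05],[0,0,0,0,0,0,0.05],[0,0,0,0,0,0,0.05],[0,0,0,0,0,0,0.05]]' 60; python3 snap.py wrist x2; python3 pm.py x2
```

```text
t: 23.0
position: [0.4979, 0.1638, 0.0501]
eef_rot: [0.767, -0.641, 0.002, 0.001]
contact_force: [0.9, -13.7, 2.9]
gripper_width: 0.0135
23.0 [0.4979 0.1638 0.0501] toolx yaw -79.77 0.013505182502189348 [  0.87 -13.73   2.87]
```

View pics/x2c.png

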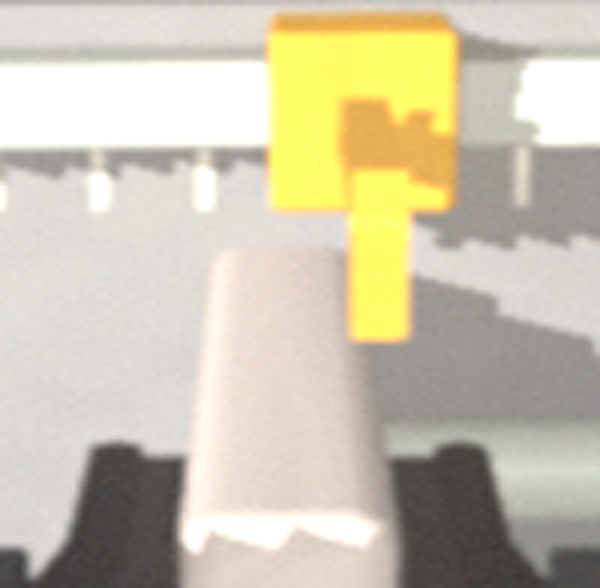

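```bash
python3 pm.py x2 '[(352,340,.062),(381,340,.062),(410,340,.062),(348,340,.056),(182,518,.09),(395,518,.09),(218,255,.014),(352,255,.014)]'
```

```text
352 340 0.062 [  4.8 -25.4 -11.9]
381 340 0.062 [  6.9 -25.4 -11.9]
410 340 0.062 [  9.1 -25.4 -11.9]
348 340 0.056 [  4.7 -23.2  -5.9]
182 518 0.09 [ -6.4 -20.9 -39.9]
395 518 0.09 [  6.7 -20.9 -39.9]
218 255 0.014 [ -6.5 -18.6  36.1]
352 255 0.014 [  6.2 -18.6  36.1]
```

Pointer at tool x +6.9 against the face at about +6.7 to +7.0, so level. TCP travel is 65.5 mm against the 65.8 expected. Final check of the rest of the scene.

```bash
python3 -m pendant '[[0,0,0,0,0,0,0.05],[0,0,0,0,0,0,0.05],[0,0,0,0,0,0,0.05],[0,0,0,0,0,0,0.05]]' 60; python3 snap.py side y1s; python3 snap.py top y1t; python3 snap.py wrist x3; python3 pm.py x3
python3 - <<'E'
import cv2,numpy as np
a=cv2.imread('pics/y1t.png'); b=cv2.imread('pics/y1s.png')[150:300,190:390]
b=cv2.resize(b,(560,420),interpolation=2); cv2.imwrite('pics/y1b.png',cv2.resize(np.hstack([a,b]),(800,300)))
cv2.imwrite('pics/y1d.png',np.hstack([cv2.imread('pics/x2c.png')[:, :400],cv2.imread('pics/x3c.png')[:, 200:600]]))
E
```

```text
t: 23.55
position: [0.498, 0.1638, 0.0501]
eef_rot: [0.767, -0.641, 0.002, 0.001]
contact_force: [1.2, -13.2, 2.0]
gripper_width: 0.0139
23.55 [0.498  0.1638 0.0501] toolx yaw -79.77 0.013883777555116985 [  1.21 -13.19   1.96]
23.6 [0.4979 0.1638 0.0501] toolx yaw -79.77 0.013976806635863344 [  1.2  -13.52   1.89]
23.65 [0.4979 0.1638 0.0501] toolx yaw -79.78 0.013558586001157407 [  1.45 -13.54   2.59]
```

View pics/y1b.png

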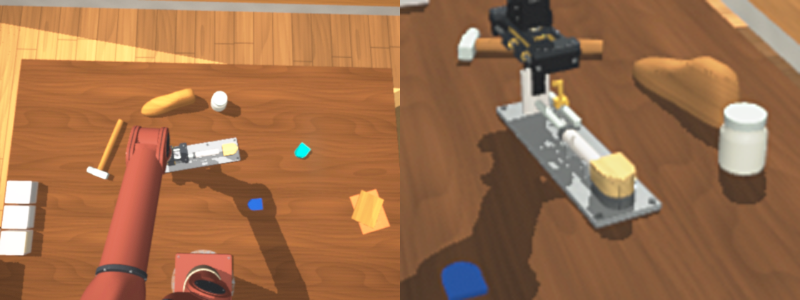

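View pics/x3c.png

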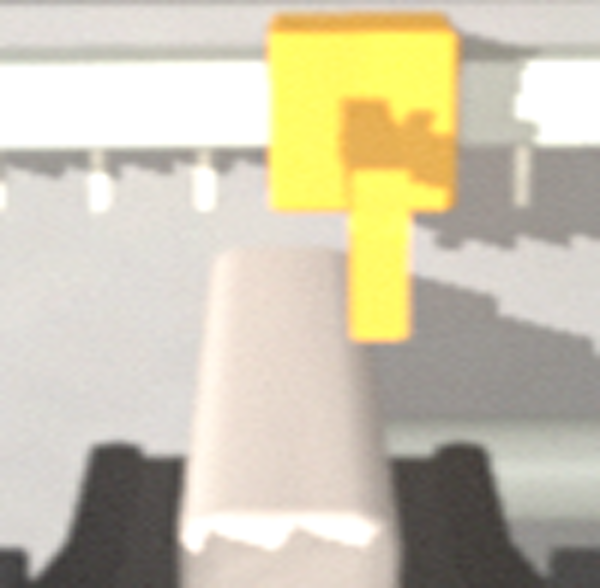

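Steady: the blade (381,340) is in the same place over 0.6 s, the stack is intact, and the bystanders and decoys are where they were. Handing in.

```bash
python3 -c "
from rig import ticket;print(ticket.hand_in())"
```

```text
the job is handed in; nothing more can be done
None
```

I stacked the thick block and then the thin one on the heel seat. I then pulled the toe stop out about 65.5 mm at 60 N grip and handed in still holding it, at about 23.7 s. The hand-in gave no verdict.

- **Stack:** in the last wrist views before release the sides of the seat and both blocks ran in line. In y the thick block read up to 0.9 mm further out than the seat. After release the wrist and side views looked flush and square; I did not measure the alignment again.
- **Toe stop:** the pointer read 6.9 mm from the tool centre and the heel-side face about 6.7–7.0 mm, so they are level to a few tenths of a millimetre. The pull measured 65.5 mm, against 65.7–66.1 mm from three image measurements. Pose and force (about 13.5 N) held steady over the last 0.6 s. I took the middle of the 4 mm pointer blade as its mark.
- **Everything else:** the jar, the hammer, the shoe last and the two coloured look-alikes looked unmoved in the final views. The pointer slide did not appear to move.
- **Disagreements:**
  - The wrist camera read about 1 mm low along the jaw direction, so I aligned parts relative to each other in the same image.
  - The toe stop stood 7 mm further out than I first took from the description; I corrected this before gripping.

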